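# Clear the vase and pack the tower model away

### The arm

A 6-joint arm with a two-finger parallel gripper is mounted at the origin on the work surface. World frame = base frame: x ahead of the robot, y to its left, z up, the work surface at z = 0. Lengths are in mm, angles in rad, forces in N, time in s.
With the tool pointing down it reaches from about 400 to 925 mm from the base axis. Payload 12.5 kg.
Tool frame: the origin (TCP) lies at the very end of the fingers, on their centre line; the grasp point (between the pads) lies 19 mm behind it; z points along the fingers, y is the line along which they close (so a half turn about z gives the same grasp; the last joint's range is limited). The gripper opens to 95 mm and grips with 3 to 60 N. Pads are 20 mm wide; open, the fingers measure 119 mm over their backs; the gripper's body (75 mm by 180 mm) begins 59 mm behind the grasp point.
Start: joints at [1.118, 0.491, 1.559, -0, 1.092, -0.106], TCP at [212.415, 587.815, 214.661] pointing down, gripper open.
Joint ranges: [-3.1, 3.1], [-0.84, 2.19], [0.05, 2.79], [-1.13, 4.28], [0.06, 2.93], [-2.69, 2.69]. Speed limits (rad/s): [2.22, 2.22, 2.79, 3.14, 3.14, 3.14].

### API

Orientations are given as [roll, pitch, yaw] about the fixed x, y, z axes, in that order (R = Rz(yaw) Ry(pitch) Rx(roll)).
In Python, from cell import * gives the robot as it stands.
- The arm moves only by the tool jog_arm, never from a script. Its argument "targets" is a list of rows, each an object with "turn": the turn, a rotation vector about the world's x, y, z in degrees, a list of three; "slide": the shift along the world's x, y, z in mm, a list of three; "claw": the opening in per cent of the stroke, from 0 (shut) to 100 (fully open). In form: [{"turn": [wx, wy, wz], "slide": [x, y, z], "claw": claw}, ...]. A call has 1 to 5 rows; each row shifts and turns the commanded pose from where the row before left it; what a row does not reach is not made up. A row lasts 1/8 s, in which the tool goes at most 62.5 mm and 10.7 degrees, less where a joint would pass 70% of its speed; a pose out of reach is approached as far as the arm can. A call with a gripper value outside its range is refused whole. The fingers move at their own pace and stop on an object; the grip force is fixed at half the most. Time passes only in rows, so rows that do not move let the fingers close. It gives the time, the measured TCP pose, the force, the opening and the grip force at its end, in the units of the state.
- state(): the state, without advancing time (a new reading comes with each control period).
- read_camera(name): name is "side" or "top" or "wrist"; returns a dict with "frame" (400x640x3 uint8, blue, green, red), "mtx" (3x3 intrinsics, pixels), "R" (3x3) and "t" (3): a world point X has camera coordinates R X + t. Camera axes: x right, y down, z forward; pixel columns grow to the right and rows downward; lengths in mm; the calibration is good to about 2 mm. A picture is of the moment at which its call begins. There is no depth.
- job_done(): hands the job in; it is judged then, once.
Trained networks look in the newest picture that a camera, given by its name, has taken for a name from the list of things; names that differ only in an ending like _2 or _b are one class to them, and where a whole thing is asked for, a point or a joint stands for the part that bears it (a point fixed in the world has none). Each returns a list of dicts, best first, with "conf" (0 to 1); they miss things now and then, are a little off and sometimes report something else, mostly with a low value. They report only what shows in the picture. A call takes as long as a camera call. They do not tell look-alikes from the thing itself.
- look_for(query, camera): "xy" ([column, row] in pixels, amid what is visible of it).
The state is a dict: "t": time; "joints": joint angles; "qvel": joint speeds; "tau": joint torques, N m; "eef_pos": TCP position; "tcp_rot": TCP orientation; "ft_force": force on the tool from outside, world axes, zero at the start; "moment": the same for the moment, N m; "opening": opening from 0.0 (shut) to 1.0 (fully open); "grip_force": force on a finger pad.
Only numpy, scipy, OpenCV 4.12 (cv2) and the standard library are available. Lean on these libraries where they do the work, as an engineer would, in place of code of your own. Each camera call takes 0.05 s, during which the arm holds its last target. There are 200 camera calls.

### The job

A tall vase has been left standing in the storage box: first lift it out and stand it upright on the square wooden display base, with its whole foot on the base. Then lay the wooden tower model flat in the wide compartment where the vase was, let go of it, and close the box's lid fully. Never tip the vase over, and leave the cottage in the narrow compartment and the other things on the counter where they are.

Things in the scene. Friction and masses are not known exactly. Their poses are not given: they have to be found in the camera images.
- vase_center (a point): terracotta vase, 150 mm tall, about 0.35 kg, at first standing in the wide compartment, some 75 mm above the rim. Point: on its axis, 75 mm above its underside; z = its axis. Foot 60 mm across, belly 67 mm at 45 mm up, straight round neck 44 mm across from 98 to 135 mm up (grip here), mouth 54 mm
- base_top (a point): square light-wood display base fixed to the counter, 130 x 130 mm below, its flat top 110 x 110 mm (a 10 mm ledge runs round it), 30 mm tall. This point is the centre of its top face, x and y along its sides
- tower_center (a point): dark wooden tower model lying on its side, 150 mm long, about 0.22 kg. Point: its centre, 26 mm above the counter; x runs along it to the pointed roof, z up. Foot slab 60 wide x 52 mm high at x -75 to -65 mm; shaft 46 wide x 44 mm high at x -65 to 30 (grip here, across y); eaves 58 wide x 52 mm high at x 30 to 36; then a tapering roof
- box: open plywood box fixed to the counter, 198 mm along its x (away from the robot) by 233 mm along its y, rim 80 mm above the counter, walls 8 mm; origin at the centre of its underside. A divider 6 mm thick and 60 mm high parts the wide compartment (-y side) from the narrow one (+y side, 76 mm wide)
- box_main (a point): centre of the wide compartment's inner floor, 6 mm above the counter and 41 mm to -y of the box's middle; axes are the box's. The compartment is 182 mm along x, 135 mm along y, 74 mm deep to the rim; the tower fits with its length along the box's x, either way round
- lid (a joint): angle of the lid, rad: 0 = fully closed on the rim, 1.65 to 1.8 (just past upright) at the start, stop at 1.85. The hinge is stiff: the lid stays where it is left (about 3 N at its edge moves it) and must be pushed all the way down
- lid_hinge (a point): middle of the lid's hinge line, at the top of the box's far wall (80 mm above the counter, 99 mm along the box's +x from the box's middle); the hinge line runs along the box's y
- lid_edge (a point): middle of the free edge of the lid's outer face, 200 mm from the hinge line. The lid is a plain plywood plate 202 x 237 x 8 mm without a handle; its outer face is the one turned away from the robot while open and on top when closed (88 mm above the counter)
- cottage: small white ceramic cottage, 85 x 45 mm, 50 mm tall, lying packed in the box's narrow compartment; it stays there. Origin at the centre of its underside
- mug: white mug, 76 mm across, 90 mm tall, origin at the centre of its underside; a bystander
- book: closed book lying flat, 184 x 124 x 24 mm, origin at the centre of its underside; a bystander
- tape: cardboard-coloured ring of tape lying flat, 96 mm across, 24 mm tall, origin at the centre of its underside; a bystander
- brush: paint brush about 170 mm long lying on the counter; a bystander
- jar: small brown ceramic jar with a dark cap, 70 mm across, 90 mm tall, origin at the centre of its underside; a bystander
- bowl: wooden bowl, 120 mm across, 45 mm tall, origin at the centre of its underside; a bystander
Mind the look-alikes: they are no part of the job. What is shaped like the part that bears vase_center but turquoise is not meant.

How it is judged (in metres and radians):
On the way, in this order (a step that is already met when the one before it is completed fails the run):
1. the vase stands upright on the display base, let go of (x of vase_center in the frame of base_top between -0.04 and 0.04 m and y of vase_center in the frame of base_top between -0.04 and 0.04 m and z of vase_center in the frame of base_top between 0.07 and 0.08 m and angle between vase_center's own z axis and vertical below 0.1 rad and contact force between the fingers and vase below 0.05 N and linear speed of vase below 0.03 m/s), for 0.2 s.
2. the tower model lies in the wide compartment, below the rim, let go of (x of tower_center in the frame of box_main between -0.035 and 0.035 m and y of tower_center in the frame of box_main between -0.05 and 0.05 m and z of tower_center in the frame of box_main between 0.015 and 0.04 m and contact force between the fingers and tower below 0.05 N and linear speed of tower below 0.03 m/s), for 0.2 s.
At the end, for the whole second after the job is handed in: Vase upright (0.1 rad) on the display base, axis within 40 mm of its centre along each side; tower in the wide compartment, centre within 35 mm (x) and 50 mm (y) of its middle and under 40 mm above its floor; both released and at rest; lid closed to under 0.05 rad (all of step 1 and all of step 2 and value of joint lid below 0.05 rad); the robot touches nothing.
It fails at once if the vase is tipped by more than 0.6 rad (angle between vase_center's own z axis and vertical above 0.6 rad).
It fails at once if the cottage, mug, book, tape, brush, jar or bowl is moved by more than 40 mm (distance of any of cottage, mug, book, tape, brush, jar, bowl from where it was at the start of the episode above 0.04 m).
It also fails if it takes over 72 s, if anything falls off the work surface, if the arm or the gripper's body presses on something with over 40 N, if the wrist force passes 120 N, or if a joint passes its speed limit or range.

## Working session

There is one attempt and no reset: what is moved stays moved. The work goes in short steps, Python scripts to look and compute and a tool call to move; the robot and the scene stay as the last step left them, time stands still between calls to the robot, and variables do not carry over. Pictures are saved under pics/ and viewed, at most 10 in all, crops included, and the job is handed in when it is done.

Besides the shell and the picture viewer there is one more tool, called after "Call:" as name([rows], argument=value, ...), one row to a line, values as JSON. jog_arm: Moves the arm, as the interface text tells. Its arguments: {"type":"object","properties":{"targets":{"type":"array","items":{"type":"object","properties":{"turn":{"type":"array","items":{"type":"number"}},"slide":{"type":"array","items":{"type":"number"}},"claw":{"type":"number"}}}}},"required":["targets"]}

```bash
mkdir -p pics; cat > h.py <<'E'
from cell import *
import numpy as np, cv2
def snap(c,fn=None):
    d=read_camera(c)
    if fn: cv2.imwrite('pics/'+fn,d['frame'])
    return d
def ray(d,uv):
    K,R,t=[np.array(d[k],float) for k in('mtx','R','t')]
    t=t.ravel();v=R.T@np.linalg.solve(K,np.array([uv[0],uv[1],1.]));return -R.T@t,v
def atz(d,uv,z):
    c,v=ray(d,uv);return c+v*(z-c[2])/v[2]
def proj(d,X):
    p=np.array(d['mtx'])@(np.array(d['R'])@np.array(X,float)+np.array(d['t']).ravel());return p[:2]/p[2]
E
python3 - <<'E'
from h import *
np.set_printoptions(precision=1,suppress=True)
for c in('top','side'):
    d=snap(c,c+'1.png');print(c,ray(d,(320,200)))
    for n in('vase_center','base_top','tower_center','box','lid_edge','cottage','mug','book','tape','brush','jar','bowl'):
        print(n,[(np.round(x['xy']),round(x['conf'],2),atz(d,x['xy'],0)[:2]) for x in look_for(n,c)][:3])
print(state())
E
```

```text
top (array([ 267. ,  -15.1, 1387.5]), array([ 0.2,  0. , -1. ]))
vase_center [(array([236., 216.]), 0.85, array([462. , 254.4])), (array([311., 205.]), 0.62, array([499.5,  18.3])), (array([288., 260.]), 0.58, array([324.9,  86.5]))]
base_top [(array([425., 220.]), 0.76, array([ 455.7, -345.2]))]
tower_center [(array([199., 208.]), 0.98, array([485.2, 373.7]))]
box [(array([303., 180.]), 0.7, array([579.5,  45.9]))]
lid_edge [(array([308., 148.]), 0.61, array([689.4,  29.2])), (array([278., 197.]), 0.36, array([524.7, 125.5]))]
cottage [(array([279., 198.]), 0.72, array([522.1, 120.9]))]
mug [(array([427., 148.]), 0.82, array([ 692.2, -356. ]))]
book [(array([227., 139.]), 0.84, array([715.8, 296. ]))]
tape [(array([200., 208.]), 0.67, array([485.5, 372.7])), (array([278., 196.]), 0.35, array([527.9, 124.6]))]
brush [(array([378., 260.]), 0.84, array([ 329.5, -193. ])), (array([422., 150.]), 0.69, array([ 685.6, -342.2]))]
jar [(array([149., 201.]), 0.76, array([504.9, 536.2])), (array([279., 198.]), 0.71, array([519.2, 121.1]))]
bowl [(array([498., 202.]), 0.64, array([ 515.9, -579.
[... 890 characters left out ...]
sh [(array([292., 268.]), 0.69, array([ 344.7, -175.7])), (array([326., 193.]), 0.64, array([559.6, 174.3]))]
jar [(array([295., 139.]), 0.54, array([499.5, 563.8])), (array([332., 201.]), 0.17, array([572.9, 122.8]))]
bowl [(array([363., 345.]), 0.86, array([ 510. , -538.7])), (array([335., 198.]), 0.54, array([587.5, 133.5]))]
{'t': 1.3, 'joints': array([ 1.1,  0.5,  1.6, -0. ,  1.1, -0.1]), 'qvel': array([-0., -0.,  0., -0., -0.,  0.]), 'tau': array([ -0. , -61.2, -25.8,   0.1,   0. ,  -0. ]), 'eef_pos': array([212.4, 587.8, 214.7]), 'tcp_rot': array([3.1, 0. , 2.8]), 'ft_force': array([ 0.6, -0. , -0.5]), 'moment': array([-0.,  0.,  0.]), 'grip_force': 0.0, 'opening': 1.0009828470713102}
```

View pics/top1.png

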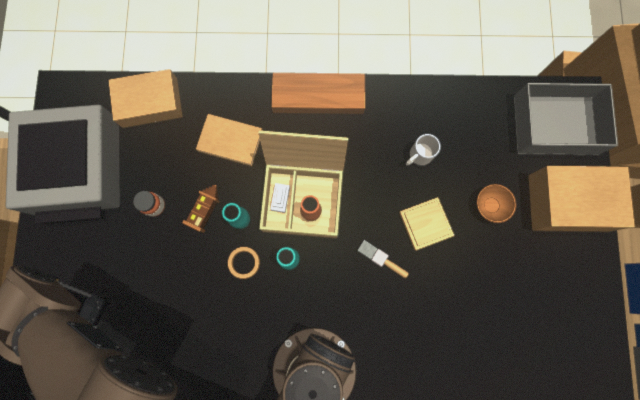

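View pics/side1.png

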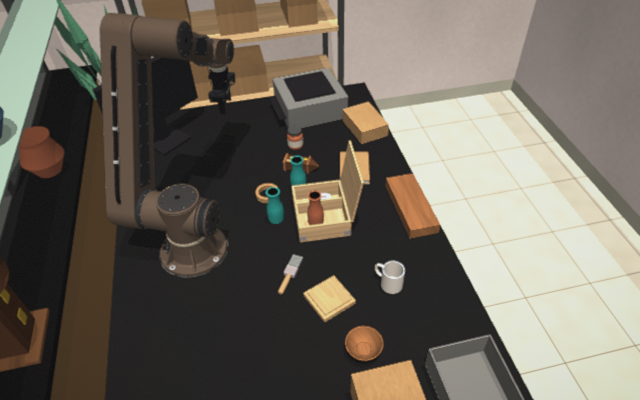

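The top view shows the terracotta vase in the box at (311,207), the tower at (203,208), the base at (427,223) and the lid's edge at about row 135. I'll zoom in for geometry.

```bash
python3 - <<'E'
import cv2,numpy as np
a=cv2.imread('pics/top1.png')
c=cv2.resize(a[125:245,180:350],None,fx=4.7,fy=4.7,interpolation=cv2.INTER_CUBIC)
cv2.imwrite('pics/crop1.png',c)
b=a[190:255,395:460]
hsv=cv2.cvtColor(b,cv2.COLOR_BGR2HSV)
m=((hsv[...,2]>90)).astype(np.uint8)
n,l,s,ce=cv2.connectedComponentsWithStats(m)
k=1+np.argmax(s[1:,4]);pts=cv2.findNonZero((l==k).astype(np.uint8))
print(s[k],cv2.boxPoints(cv2.minAreaRect(pts))+[395,190])
cv2.imwrite('pics/crop2.png',cv2.resize(b,None,fx=8,fy=8,interpolation=cv2.INTER_CUBIC))
E
```

```text
[   5    7   55   54 1836] [[398.58620548 210.96551514]
 [438.41379547 195.03448486]
 [454.62068939 235.55172729]
 [414.79309845 251.48275757]]
```

View pics/crop1.png

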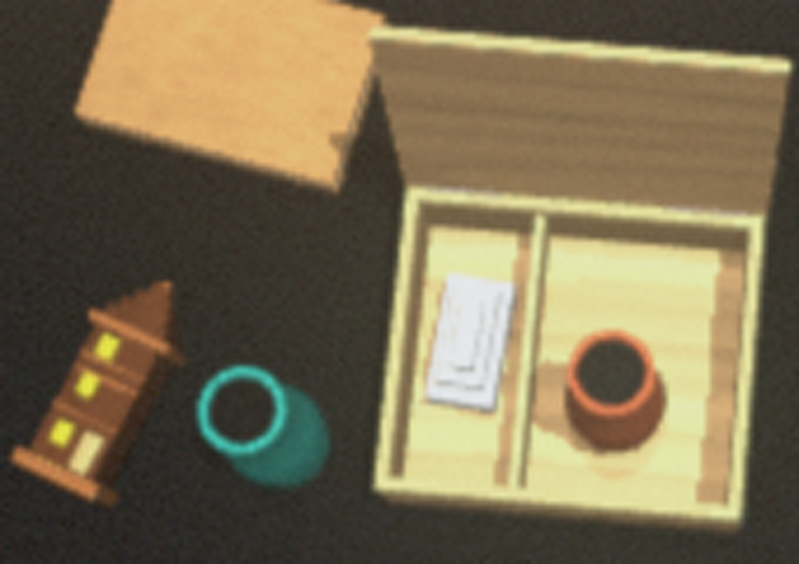

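View pics/crop2.png

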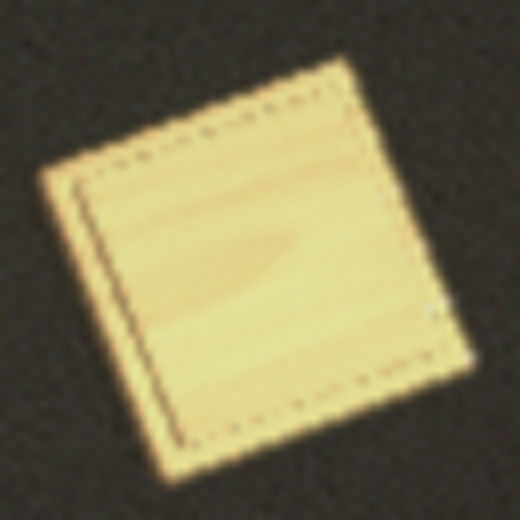

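```bash
python3 - <<'E'
from h import *
np.set_printoptions(precision=1,suppress=True)
d=snap('top')
C=lambda u,v:(u/4.7+180-.4,v/4.7+125-.4)
B=lambda u,v:(u/8+395-.4,v/8+190-.4)
P=np.array([atz(d,C(*q),80)for q in[(410,188),(763,213),(740,522),(375,490)]])
print('box',P[:,:2],P.mean(0),[np.linalg.norm(P[i]-P[i-1]) for i in range(4)],
 'yaw',np.degrees([np.arctan2(*(P[a]-P[b])[[1,0]]) for a,b in((0,3),(1,2))]))
print('vase',atz(d,C(611,374),156))
for q in[(370,32),(790,65)]:print('lid top',atz(d,C(*q),278))
for q,z in[((15,455),52),((112,500),52),((92,312),52),((182,360),52),((168,285),26)]:print('tower',atz(d,C(*q),z))
Q=np.array([atz(d,B(*q),30)for q in[(75,183),(348,80),(452,340),(183,443)]])
print('basetop',Q[:,:2],Q.mean(0),[np.linalg.norm(Q[i]-Q[i-1]) for i in range(4)])
Q=np.array([atz(d,B(*q),10)for q in[(40,172),(345,58),(475,360),(168,482)]])
print('base',Q[:,:2],Q.mean(0))
print('teal',[atz(d,C(242,410),150),atz(d,(288,258),150)])
s=snap('side')
for x in look_for('vase_center','side'):
  print(x['xy'])
# triangulated vase center check
print(proj(s,[507,20,81]),proj(s,[450,-340,30]))
E
```

```text
box [[609.1 153. ]
 [595.6 -76.6]
 [394.5 -63.2]
 [411.6 168.4]] [502.7  45.4  80. ] [np.float64(198.17754906374577), np.float64(230.05323555056918), np.float64(201.4875414564463), np.float64(232.23707982386736)] yaw [-4.5 -3.8]
vase [475.4  18.  156. ]
lid top [646.9 153.1 278. ]
lid top [630.8 -81.9 278. ]
tower [434.2 407.3  52. ]
tower [405.7 342.5  52. ]
tower [529.6 363.   52. ]
tower [498.4 302.   52. ]
tower [553.9 320.4  26. ]
basetop [[ 474.6 -272.7]
 [ 516.8 -380. ]
 [ 415.4 -416.9]
 [ 374.2 -312.3]] [ 445.3 -345.5   30. ] [np.float64(107.90773851850618), np.float64(115.33592964861792), np.float64(107.90814100127544), np.float64(112.42855533369294)]
base [[ 481.9 -262.8]
 [ 529.4 -384.5]
 [ 409.9 -431.5]
 [ 360.6 -310.5]] [ 445.4 -347.3   10. ]
teal [array([451.2, 240.8, 150. ]), array([323.3,  75.7, 150. ])]
[293.4, 170.6]
[313.9, 211.0]
[276.9, 205.1]
[350.7, 182.0]
[322.2 207.3] [330.  293.6]
```

Call:
jog_arm([
  {"slide": [26, -56, 0], "turn": [0, 0, 3], "claw": 100},
  {"slide": [26, -56, 0], "turn": [0, 0, 3], "claw": 100},
  {"slide": [26, -56, 0], "turn": [0, 0, 3], "claw": 100},
  {"slide": [26, -56, 0], "turn": [0, 0, 3], "claw": 100},
  {"slide": [26, -56, 0], "turn": [0, 0, 3], "claw": 100},
])

```text
t: 2.08
eef_pos: [343.0, 306.1, 214.9]
tcp_rot: [3.141, 0.001, 3.059]
ft_force: [0.3, -0.6, -0.5]
opening: 0.999
grip_force: 0.0
```

Call:
jog_arm([
  {"slide": [26, -56, 0], "turn": [0, 0, 0], "claw": 100},
  {"slide": [26, -56, 0], "turn": [0, 0, 0], "claw": 100},
  {"slide": [26, -56, 0], "turn": [0, 0, 0], "claw": 100},
  {"slide": [22, -56, 0], "turn": [0, 0, 0], "claw": 100},
  {"slide": [0, 0, 0], "turn": [0, 0, 0], "claw": 100},
])

```text
t: 2.7
eef_pos: [443.7, 80.6, 214.7]
tcp_rot: [-3.141, 0.001, 3.051]
ft_force: [-0.0, 0.4, 0.3]
opening: 1.003
grip_force: 0.0
```

```bash
python3 - <<'E'
from h import *
np.set_printoptions(precision=1,suppress=True)
d=snap('wrist','w1.png');print(ray(d,(320,200)),proj(d,[475,18,156]),proj(d,[475,18,81]))
print(state()['eef_pos'])
for n in('vase_center','cottage','box','lid_edge'):print(n,[(x['xy'],x['conf']) for x in look_for(n,'wrist')])
E
```

```text
(array([361.4,  88.7, 384.9]), array([ 0.3, -0. , -1. ])) [242.7 256.4] [259.2 222.2]
[442.8  82.3 214.6]
vase_center [([262.2, 230.2], 0.96), ([308.1, 59.2], 0.74), ([487.9, 189.0], 0.59), ([567.2, 165.8], 0.47), ([467.0, 37.3], 0.37)]
cottage [([352.2, 232.6], 0.9)]
box [([302.6, 221.1], 0.98)]
lid_edge [([291.9, 334.4], 0.78)]
```

View pics/w1.png

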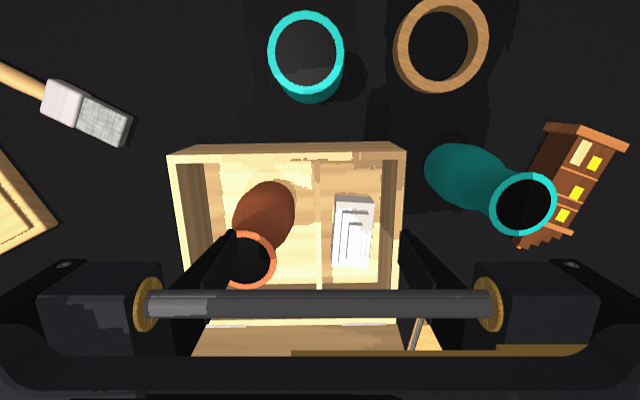

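The wrist view shows the vase mouth at about (249,260), so the vase is near (478,21), and it stands free of the walls and cottage. Next I'll grip the neck.

Call:
jog_arm([
  {"slide": [18, -31, 0], "turn": [0, 0, 0], "claw": 100},
  {"slide": [18, -32, 0], "turn": [0, 0, 0], "claw": 100},
  {"slide": [0, 0, 0], "turn": [0, 0, 0], "claw": 100},
  {"slide": [0, 0, -30], "turn": [0, 0, 0], "claw": 100},
  {"slide": [0, 0, -30], "turn": [0, 0, 0], "claw": 100},
])

```text
t: 3.58
eef_pos: [477.9, 22.4, 154.2]
tcp_rot: [3.141, 0.001, 3.058]
ft_force: [-0.3, -0.1, -0.0]
opening: 1.0
grip_force: 0.0
```

Call:
jog_arm([
  {"slide": [0, 0, -25], "claw": 100},
  {"slide": [0, 0, -22], "claw": 100},
  {"slide": [0, 0, 0], "claw": 100},
  {"slide": [0, 0, 0], "claw": 70},
  {"slide": [0, 0, 0], "claw": 50},
])

```text
validation failed for argument at $.ta...
```

Call:
jog_arm([
  {"slide": [0, 0, 0], "claw": 30},
  {"slide": [0, 0, 0], "claw": 20},
  {"slide": [0, 0, 0], "claw": 20},
  {"slide": [0, 0, 0], "claw": 20},
])

```text
validation failed for argument at $.ta...
```

Turn needs to be given in every row.

Call:
jog_arm([
  {"slide": [0, 0, -25], "turn": [0, 0, 0], "claw": 100},
  {"slide": [0, 0, -22], "turn": [0, 0, 0], "claw": 100},
  {"slide": [0, 0, 0], "turn": [0, 0, 0], "claw": 100},
  {"slide": [0, 0, 0], "turn": [0, 0, 0], "claw": 70},
  {"slide": [0, 0, 0], "turn": [0, 0, 0], "claw": 55},
])

```text
t: 4.2
eef_pos: [478.7, 21.2, 108.6]
tcp_rot: [3.142, 0.002, 3.057]
ft_force: [0.9, -0.5, -0.6]
opening: 0.845
grip_force: 0.0
```

Call:
jog_arm([
  {"slide": [0, 0, 0], "turn": [0, 0, 0], "claw": 45},
  {"slide": [0, 0, 0], "turn": [0, 0, 0], "claw": 20},
  {"slide": [0, 0, 0], "turn": [0, 0, 0], "claw": 20},
  {"slide": [0, 0, 0], "turn": [0, 0, 0], "claw": 20},
  {"slide": [0, 0, 0], "turn": [0, 0, 0], "claw": 20},
])

```text
t: 4.82
eef_pos: [478.6, 20.7, 107.8]
tcp_rot: [-3.142, 0.001, 3.057]
ft_force: [-0.4, -1.8, 4.3]
opening: 0.534
grip_force: 30.0
```

Call:
jog_arm([
  {"slide": [0, 0, 0], "turn": [0, 0, 0], "claw": 20},
  {"slide": [0, 0, 0], "turn": [0, 0, 0], "claw": 20},
])

```text
t: 5.08
eef_pos: [478.6, 20.8, 107.8]
tcp_rot: [3.142, 0.0, 3.057]
ft_force: [-1.1, -2.0, 5.4]
opening: 0.536
grip_force: 30.0
```

```bash
python3 - <<'E'
from h import *
d=snap('side');w=snap('wrist')
a=cv2.resize(d['frame'][130:250,270:370],(500,600),interpolation=cv2.INTER_CUBIC)
b=cv2.resize(w['frame'][100:350,200:420][:,:],(300,340))
o=np.zeros((600,800,3),np.uint8);o[:,:500]=a;o[:340,500:]=b
cv2.imwrite('pics/g1.png',o);s=state();print(s['opening'],s['ft_force'])
E
```

```text
0.5330381672718679 [-0.17520802 -1.87563953  5.16191145]
```

View pics/g1.png

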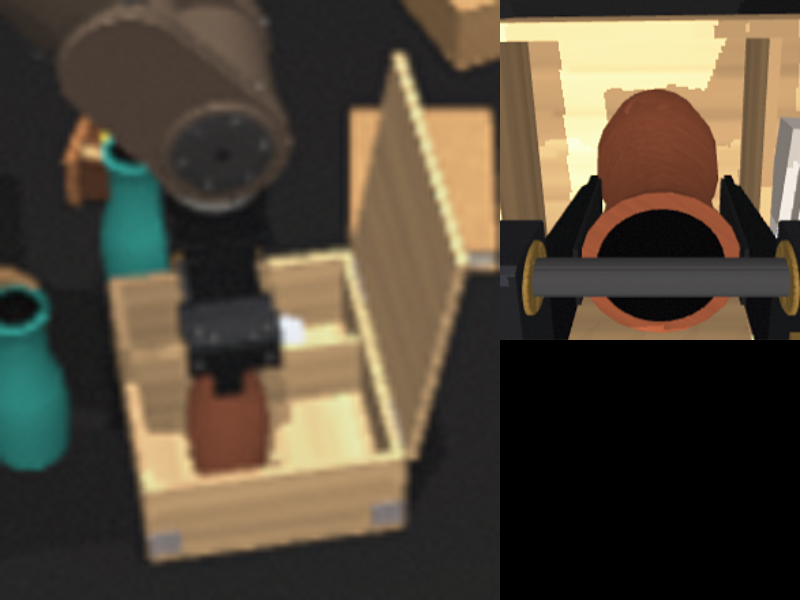

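The fingers grip the vase upright, but they sit slightly low on the shoulder: opening 0.53 and an upward force. I'll regrip a little higher.

Call:
jog_arm([
  {"slide": [0, 0, 0], "turn": [0, 0, 0], "claw": 75},
  {"slide": [0, 0, 0], "turn": [0, 0, 0], "claw": 75},
  {"slide": [0, 0, 8], "turn": [0, 0, 0], "claw": 75},
  {"slide": [0, 0, 0], "turn": [0, 0, 0], "claw": 55},
  {"slide": [0, 0, 0], "turn": [0, 0, 0], "claw": 45},
])

```text
t: 5.8
eef_pos: [478.4, 20.8, 115.8]
tcp_rot: [3.142, 0.0, 3.057]
ft_force: [0.3, -0.4, 0.1]
opening: 0.594
grip_force: 0.4
```

Call:
jog_arm([
  {"slide": [0, 0, 0], "turn": [0, 0, 0], "claw": 20},
  {"slide": [0, 0, 0], "turn": [0, 0, 0], "claw": 20},
  {"slide": [0, 0, 0], "turn": [0, 0, 0], "claw": 20},
  {"slide": [0, 0, 0], "turn": [0, 0, 0], "claw": 20},
])

```text
t: 6.3
eef_pos: [478.5, 20.8, 115.7]
tcp_rot: [3.142, 0.0, 3.057]
ft_force: [-0.5, -1.8, 3.1]
opening: 0.535
grip_force: 30.0
```

Call:
jog_arm([
  {"slide": [0, 0, 10], "turn": [0, 0, 0], "claw": 20},
  {"slide": [0, 0, 20], "turn": [0, 0, 0], "claw": 20},
  {"slide": [0, 0, 30], "turn": [0, 0, 0], "claw": 20},
  {"slide": [0, 0, 30], "turn": [0, 0, 0], "claw": 20},
  {"slide": [0, 0, 10], "turn": [0, 0, 0], "claw": 20},
])

```text
t: 6.92
eef_pos: [478.6, 20.9, 217.2]
tcp_rot: [3.141, 0.002, 3.057]
ft_force: [0.5, 1.1, -3.6]
opening: 0.537
grip_force: 30.0
```

Call:
jog_arm([
  {"slide": [-2, -20, 0], "turn": [0, 0, 0], "claw": 20},
  {"slide": [-4, -40, 0], "turn": [0, 0, 0], "claw": 20},
  {"slide": [-4, -45, 0], "turn": [0, 0, 0], "claw": 20},
  {"slide": [-4, -45, 0], "turn": [0, 0, 0], "claw": 20},
  {"slide": [-4, -45, 0], "turn": [0, 0, 0], "claw": 20},
])

```text
t: 7.55
eef_pos: [459.7, -175.4, 214.9]
tcp_rot: [3.141, -0.001, 3.057]
ft_force: [0.3, -0.1, -3.5]
opening: 0.53
grip_force: 30.0
```

Call:
jog_arm([
  {"slide": [-4, -45, 0], "turn": [0, 0, 0], "claw": 20},
  {"slide": [-4, -45, 0], "turn": [0, 0, 0], "claw": 20},
  {"slide": [-4, -45, 0], "turn": [0, 0, 0], "claw": 20},
  {"slide": [-3, -37, 0], "turn": [0, 0, 0], "claw": 20},
  {"slide": [0, 0, 0], "turn": [0, 0, 0], "claw": 20},
])

```text
t: 8.18
eef_pos: [444.7, -347.9, 214.3]
tcp_rot: [3.141, -0.001, 3.054]
ft_force: [0.2, 0.3, -3.8]
opening: 0.534
grip_force: 30.0
```

Call:
jog_arm([
  {"slide": [0, 0, 0], "turn": [0, 0, 0], "claw": 20},
  {"slide": [0, 0, -20], "turn": [0, 0, 0], "claw": 20},
  {"slide": [0, 0, -20], "turn": [0, 0, 0], "claw": 20},
  {"slide": [0, 0, -20], "turn": [0, 0, 0], "claw": 20},
  {"slide": [0, 0, 0], "turn": [0, 0, 0], "claw": 20},
])

```text
t: 8.8
eef_pos: [445.2, -344.6, 154.6]
tcp_rot: [3.139, -0.002, 3.058]
ft_force: [0.0, -0.2, -3.1]
opening: 0.534
grip_force: 30.0
```

```bash
python3 - <<'E'
from h import *
np.set_printoptions(precision=1,suppress=True)
w=snap('wrist','w2.png');s=state();print(s['eef_pos'],s['ft_force'],s['opening'])
C=np.array([[474.6,-272.7],[516.8,-380],[415.4,-416.9],[374.2,-312.3]])
im=w['frame'].copy()
for c in C: cv2.circle(im,tuple(int(v) for v in proj(w,[*c,30])),3,(0,0,255),-1)
cv2.circle(im,tuple(int(v) for v in proj(w,[445.3,-346,30])),3,(255,0,0),-1)
cv2.imwrite('pics/w2.png',im)
E
```

```text
[ 445.5 -345.2  155.6] [ 1.1  0.9 -2.4] 0.5352059185206138
```

View pics/w2.png

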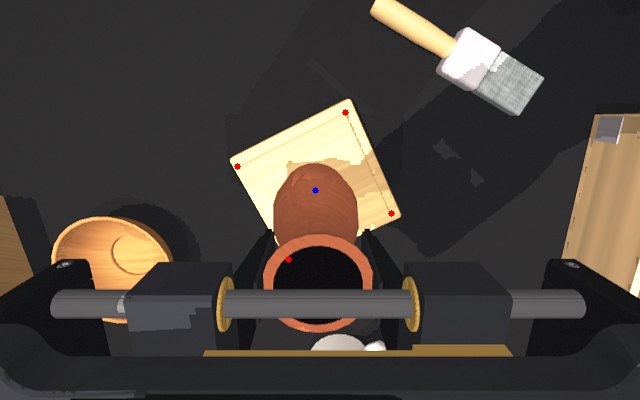

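The view shows the base's corners matching my estimate, with the vase centred over it at (315,190). Now I'll lower it.

Call:
jog_arm([
  {"slide": [0, 0, -6], "turn": [0, 0, 0], "claw": 20},
  {"slide": [0, 0, -5], "turn": [0, 0, 0], "claw": 20},
  {"slide": [0, 0, -3], "turn": [0, 0, 0], "claw": 20},
  {"slide": [0, 0, 0], "turn": [0, 0, 0], "claw": 20},
  {"slide": [0, 0, 0], "turn": [0, 0, 0], "claw": 20},
])

```text
t: 9.48
eef_pos: [445.4, -346.3, 141.8]
tcp_rot: [-3.142, 0.0, 3.057]
ft_force: [0.6, -0.8, -3.0]
opening: 0.533
grip_force: 30.0
```

Call:
jog_arm([
  {"slide": [0, 0, -1], "turn": [0, 0, 0], "claw": 20},
  {"slide": [0, 0, 0], "turn": [0, 0, 0], "claw": 20},
])

```text
t: 9.72
eef_pos: [445.4, -346.2, 140.7]
tcp_rot: [3.141, 0.0, 3.057]
ft_force: [-0.4, -0.7, -3.1]
opening: 0.535
grip_force: 30.0
```

Call:
jog_arm([
  {"slide": [0, 0, -1], "turn": [0, 0, 0], "claw": 20},
  {"slide": [0, 0, 0], "turn": [0, 0, 0], "claw": 20},
])

```text
t: 9.98
eef_pos: [445.5, -346.3, 139.8]
tcp_rot: [-3.141, 0.0, 3.057]
ft_force: [-0.4, -0.7, -1.3]
opening: 0.534
grip_force: 30.0
```

Contact is starting. I'll go down 0.5 mm more, release and retreat upward.

Call:
jog_arm([
  {"slide": [0, 0, -0.5], "turn": [0, 0, 0], "claw": 20},
  {"slide": [0, 0, 0], "turn": [0, 0, 0], "claw": 60},
  {"slide": [0, 0, 0], "turn": [0, 0, 0], "claw": 80},
  {"slide": [0, 0, 0], "turn": [0, 0, 0], "claw": 100},
  {"slide": [0, 0, 0], "turn": [0, 0, 0], "claw": 100},
])

```text
t: 10.6
eef_pos: [445.4, -346.2, 139.1]
tcp_rot: [3.141, -0.0, 3.057]
ft_force: [-0.4, 0.3, -0.2]
opening: 0.856
grip_force: 0.0
```

Call:
jog_arm([
  {"slide": [0, 0, 0], "turn": [0, 0, 0], "claw": 100},
  {"slide": [0, 0, 10], "turn": [0, 0, 0], "claw": 100},
  {"slide": [0, 0, 30], "turn": [0, 0, 0], "claw": 100},
  {"slide": [0, 0, 40], "turn": [0, 0, 0], "claw": 100},
  {"slide": [0, 0, 40], "turn": [0, 0, 0], "claw": 100},
])

```text
t: 11.22
eef_pos: [445.3, -346.1, 261.1]
tcp_rot: [-3.141, 0.0, 3.057]
ft_force: [0.4, -0.3, 0.2]
opening: 0.999
grip_force: 0.0
```

Call:
jog_arm([
  {"slide": [0, 60, 0], "turn": [0, 0, 0], "claw": 100},
  {"slide": [0, 61, 0], "turn": [0, 0, 0], "claw": 100},
  {"slide": [0, 61, 0], "turn": [0, 0, 0], "claw": 100},
  {"slide": [0, 61, 0], "turn": [0, 0, 0], "claw": 100},
  {"slide": [0, 61, 0], "turn": [0, 0, 0], "claw": 100},
])

```text
t: 11.85
eef_pos: [445.2, -40.4, 260.0]
tcp_rot: [-3.142, 0.001, 3.056]
ft_force: [0.7, 0.9, 0.3]
opening: 0.999
grip_force: 0.0
```

Call:
jog_arm([
  {"slide": [0, 61, 0], "turn": [0, 0, 0], "claw": 100},
  {"slide": [0, 61, 0], "turn": [0, 0, 0], "claw": 100},
  {"slide": [0, 61, 0], "turn": [0, 0, -6], "claw": 100},
  {"slide": [0, 61, 0], "turn": [0, 0, -6], "claw": 100},
  {"slide": [0, 61, 0], "turn": [0, 0, -6], "claw": 100},
])

```text
t: 12.48
eef_pos: [445.1, 264.9, 260.1]
tcp_rot: [3.141, 0.001, 2.739]
ft_force: [1.1, -1.1, 0.9]
opening: 0.999
grip_force: 0.0
```

Call:
jog_arm([
  {"slide": [0, 61, 0], "turn": [0, 0, 0], "claw": 100},
  {"slide": [0, 0, 0], "turn": [0, 0, 0], "claw": 100},
  {"slide": [0, 0, 0], "turn": [0, 0, 0], "claw": 100},
])

```text
t: 12.85
eef_pos: [445.1, 323.5, 259.4]
tcp_rot: [-3.141, 0.0, 2.743]
ft_force: [0.1, -1.1, 0.4]
opening: 1.0
grip_force: 0.0
```

```bash
python3 - <<'E'
from h import *
np.set_printoptions(precision=1,suppress=True)
t=snap('top');s=snap('side')
print('vase on base',[(np.round(x['xy']),atz(t,x['xy'],105)) for x in look_for('vase_center','top')][:4],[x['xy'] for x in look_for('vase_center','side')][:3],proj(s,[445,-346,105]))
w=snap('wrist');print(state()['eef_pos'],state()['tcp_rot'])
im=w['frame'].copy()
c=np.array([487,347]);a=np.radians(-23.5);ux=np.array([np.cos(a),np.sin(a)]);uy=np.array([-ux[1],ux[0]])
for x,y,z in[(-75,30,52),(-75,-30,52),(-65,30,52),(-65,-30,52),(30,29,52),(30,-29,52),(36,29,52),(36,-29,52),(75,0,26)]:
  cv2.circle(im,tuple(int(v) for v in proj(w,[*(c+x*ux+y*uy),z])),2,(0,0,255),-1)
cv2.imwrite('pics/w3.png',im)
E
```

```text
vase on base [(array([236., 214.]), array([451.7, 236.2, 105. ])), (array([436., 216.]), array([ 453.1, -353.3,  105. ]))] [[274.1, 207.2], [327.2, 284.9], [297.2, 173.4]] [328.7 282.5]
[445.7 322.8 259.5] [3.1 0.  2.7]
```

View pics/w3.png

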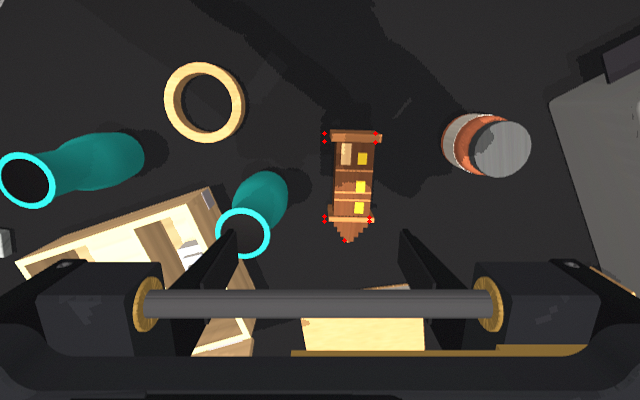

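```bash
python3 - <<'E'
from h import *
np.set_printoptions(precision=1,suppress=True)
w=snap('wrist')
im=w['frame'];hsv=cv2.cvtColor(im,cv2.COLOR_BGR2HSV)
m=((hsv[...,0]>80)&(hsv[...,0]<100)&(hsv[...,2]>190)).astype(np.uint8);m[:,:190]=0;m[:180]=0
cn=max(cv2.findContours(m,0,1)[0],key=cv2.contourArea)
e=cv2.fitEllipse(cn);print(e,atz(w,e[0],150))
P=lambda u,v,z:atz(w,(u,v),z)[:2]
f=P(357,132,52);ea=P(351.5,218,52);ap=P(347,242,26)
print(f,ea,ap);u=ap-f;print(np.degrees(np.arctan2(u[1],u[0])),np.linalg.norm(u));u/=np.linalg.norm(u)
print('c',(f+75*u+ap-75*u)/2)
E
```

```text
((241.82513427734375, 232.8902587890625), (46.7003288269043, 51.667423248291016), 108.92530059814453) [452.7 241.7 150. ]
[419.9 384.9] [518.1 339.9] [559.2 320.2]
-24.939532000105235 153.57248848096287
c [489.5 352.6]
```

Call:
jog_arm([
  {"slide": [6, 22, -10], "turn": [0, 0, -6], "claw": 100},
  {"slide": [6, 22, -20], "turn": [0, 0, -6], "claw": 100},
  {"slide": [0, 0, -20], "turn": [0, 0, 0], "claw": 100},
  {"slide": [0, 0, 0], "turn": [0, 0, 0], "claw": 100},
  {"slide": [0, 0, 0], "turn": [0, 0, 0], "claw": 100},
])

```text
t: 13.78
eef_pos: [457.8, 367.6, 210.0]
tcp_rot: [3.141, 0.0, 2.533]
ft_force: [0.2, -0.6, -0.3]
opening: 1.002
grip_force: 0.0
```

Call:
jog_arm([
  {"slide": [0, 0, -40], "turn": [0, 0, 0], "claw": 100},
  {"slide": [0, 0, -40], "turn": [0, 0, 0], "claw": 100},
  {"slide": [0, 0, -40], "turn": [0, 0, 0], "claw": 100},
  {"slide": [0, 0, -15], "turn": [0, 0, 0], "claw": 100},
  {"slide": [0, 0, -10], "turn": [0, 0, 0], "claw": 100},
])

```text
t: 14.4
eef_pos: [458.0, 368.0, 64.7]
tcp_rot: [3.14, 0.0, 2.533]
ft_force: [-0.5, 0.1, -0.1]
opening: 1.004
grip_force: 0.0
```

```bash
python3 - <<'E'
from h import *
d=snap('side');w=snap('wrist')
a=cv2.resize(d['frame'][110:230,250:350],(500,600),interpolation=cv2.INTER_CUBIC)
b=cv2.resize(w['frame'][60:400,150:450],(300,340))
o=np.zeros((600,800,3),np.uint8);o[:,:500]=a;o[:340,500:]=b
cv2.imwrite('pics/g2.png',o);s=state();print(s['eef_pos'],s['ft_force'])
E
```

```text
[457.71452821 367.91624817  64.51022451] [ 0.92308688 -0.50920944 -0.74370748]
```

View pics/g2.png

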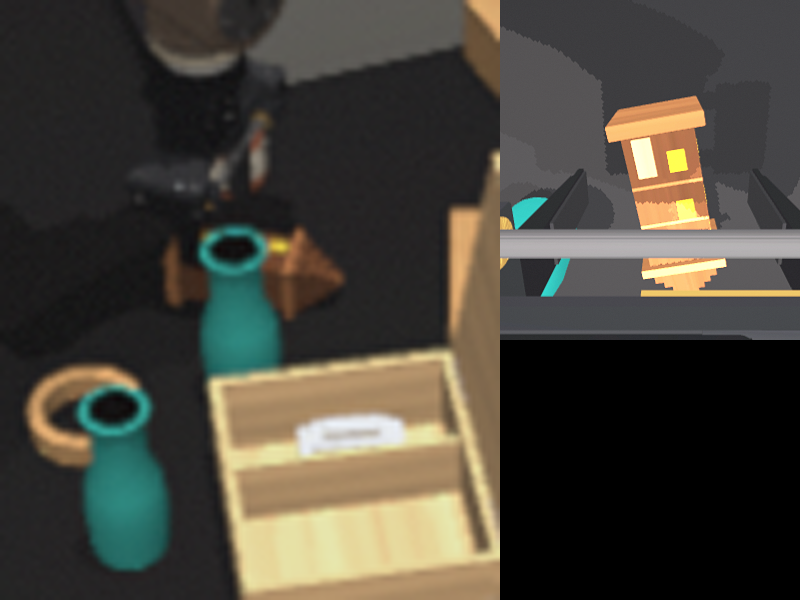

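The view shows the teal vase upright, with the body beside it and no contact. The tower sits between the open fingers, so I'll continue down.

Call:
jog_arm([
  {"slide": [0, 0, -15], "turn": [0, 0, 0], "claw": 100},
  {"slide": [0, 0, -15], "turn": [0, 0, 0], "claw": 100},
  {"slide": [0, 0, -12], "turn": [0, 0, 0], "claw": 100},
  {"slide": [0, 0, -8], "turn": [0, 0, 0], "claw": 100},
  {"slide": [0, 0, 0], "turn": [0, 0, 0], "claw": 100},
])

```text
t: 15.12
eef_pos: [457.2, 367.7, 13.5]
tcp_rot: [-3.141, -0.0, 2.533]
ft_force: [-0.2, 0.3, 0.2]
opening: 1.002
grip_force: 0.0
```

Call:
jog_arm([
  {"slide": [0, 0, 0], "turn": [0, 0, 0], "claw": 70},
  {"slide": [0, 0, 0], "turn": [0, 0, 0], "claw": 60},
  {"slide": [0, 0, 0], "turn": [0, 0, 0], "claw": 50},
  {"slide": [0, 0, 0], "turn": [0, 0, 0], "claw": 20},
  {"slide": [0, 0, 0], "turn": [0, 0, 0], "claw": 20},
])

```text
t: 15.75
eef_pos: [457.3, 367.7, 14.2]
tcp_rot: [-3.141, -0.0, 2.533]
ft_force: [-0.5, -1.4, 1.2]
opening: 0.535
grip_force: 1.0
```

Call:
jog_arm([
  {"slide": [0, 0, 0], "turn": [0, 0, 0], "claw": 20},
  {"slide": [0, 0, 0], "turn": [0, 0, 0], "claw": 20},
  {"slide": [0, 0, 0], "turn": [0, 0, 0], "claw": 20},
])

```text
t: 16.12
eef_pos: [457.3, 367.7, 14.2]
tcp_rot: [-3.141, -0.0, 2.533]
ft_force: [-0.1, -1.5, 3.3]
opening: 0.517
grip_force: 27.7
```

Call:
jog_arm([
  {"slide": [0, 0, 10], "turn": [0, 0, 0], "claw": 20},
  {"slide": [0, 0, 30], "turn": [0, 0, 0], "claw": 20},
  {"slide": [0, 0, 40], "turn": [0, 0, 0], "claw": 20},
  {"slide": [0, 0, 40], "turn": [0, 0, 0], "claw": 20},
  {"slide": [0, 0, 40], "turn": [0, 0, 0], "claw": 20},
])

```text
t: 16.75
eef_pos: [457.3, 367.7, 175.9]
tcp_rot: [3.141, 0.0, 2.533]
ft_force: [0.9, 0.3, -2.1]
opening: 0.517
grip_force: 27.7
```

Call:
jog_arm([
  {"slide": [0, 0, 40], "turn": [0, 0, 6], "claw": 20},
  {"slide": [0, 0, 20], "turn": [0, 0, 6], "claw": 20},
  {"slide": [0, 0, 0], "turn": [0, 0, 6], "claw": 20},
  {"slide": [0, 0, 0], "turn": [0, 0, 0], "claw": 20},
])

```text
t: 17.25
eef_pos: [457.2, 367.7, 234.6]
tcp_rot: [3.141, 0.0, 2.846]
ft_force: [0.5, -0.1, -2.2]
opening: 0.519
grip_force: 27.7
```

```bash
python3 - <<'E'
from h import *
d=snap('side');w=snap('wrist')
a=cv2.resize(d['frame'][60:180,250:350],(500,600),interpolation=cv2.INTER_CUBIC)
b=cv2.resize(w['frame'][60:400,150:450],(300,340))
o=np.zeros((600,800,3),np.uint8);o[:,:500]=a;o[:340,500:]=b
cv2.imwrite('pics/g3.png',o);s=state();print(s['eef_pos'],s['tcp_rot'],s['ft_force'],s['moment'],s['opening'])
E
```

```text
[457.24386853 367.72748106 234.09280194] [-3.14143859e+00 -2.87490897e-04  2.84474010e+00] [ 0.57600947 -0.05443747 -2.61302684] [0.03809322 0.02554336 0.01207633] 0.5162783276719475
```

View pics/g3.png

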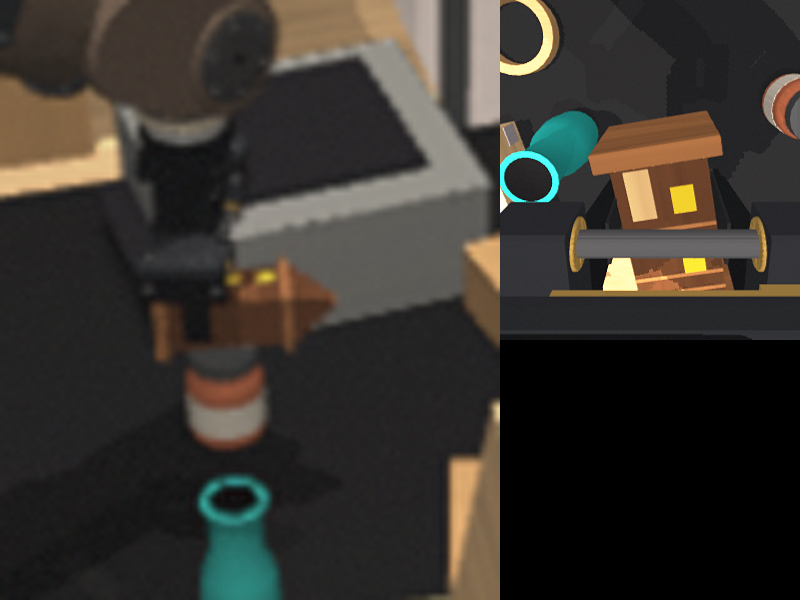

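The tower hangs level and the side view is fine. In the wrist view it is yawed slightly relative to the gripper, so I'll measure that.

```bash
python3 - <<'E'
from h import *
np.set_printoptions(precision=1,suppress=True)
w=snap('wrist')
g=lambda u,v,z:atz(w,(u-350,v+60),z)[:2]
for a,b in(((612,170),(640,290)),((712,160),(733,290))):
    p,q=g(*a,268),g(*b,268);print(p,q,np.degrees(np.arctan2(*(q-p)[::-1])))
p,q=g(590,160,272),g(720,133,272);print(p,q,np.degrees(np.arctan2(*(q-p)[::-1])))
p,q=g(609,124,272),g(713,111,272);print('back',p,q,np.linalg.norm(p-q),np.degrees(np.arctan2(*(q-p)[::-1])))
E
```

```text
[425.7 350.9] [494.5 341.6] -7.644390937629481
[434.5 396.7] [508.9 388.6] -6.154688069011891
[416.9 344.3] [421.7 403.1] 85.29134290494669
back [403.7 358.2] [411.4 402.6] 45.105647924922856 80.27161965919935
```

Call:
jog_arm([
  {"slide": [0, -30, 0], "turn": [0, 0, 1], "claw": 20},
  {"slide": [1, -50, 0], "turn": [0, 0, 1], "claw": 20},
  {"slide": [1, -50, 0], "turn": [0, 0, 1], "claw": 20},
  {"slide": [1, -50, 0], "turn": [0, 0, 0], "claw": 20},
  {"slide": [1, -50, 0], "turn": [0, 0, 0], "claw": 20},
])

```text
t: 18.02
eef_pos: [461.2, 136.3, 234.1]
tcp_rot: [3.142, -0.0, 2.898]
ft_force: [0.5, 0.5, -2.1]
opening: 0.519
grip_force: 27.7
```

Call:
jog_arm([
  {"slide": [1, -50, 0], "turn": [0, 0, 0], "claw": 20},
  {"slide": [1, -50, 0], "turn": [0, 0, 0], "claw": 20},
  {"slide": [0, -32, 0], "turn": [0, 0, 0], "claw": 20},
  {"slide": [0, 0, -40], "turn": [0, 0, 0], "claw": 20},
  {"slide": [0, 0, -30], "turn": [0, 0, 0], "claw": 20},
])

```text
t: 18.65
eef_pos: [463.1, 5.3, 163.1]
tcp_rot: [3.142, -0.0, 2.897]
ft_force: [0.9, 0.7, -2.8]
opening: 0.514
grip_force: 27.7
```

Call:
jog_arm([
  {"slide": [0, 0, -20], "turn": [0, 0, 0], "claw": 20},
  {"slide": [0, 0, -10], "turn": [0, 0, 0], "claw": 20},
  {"slide": [0, 0, 0], "turn": [0, 0, 0], "claw": 20},
  {"slide": [0, 0, 0], "turn": [0, 0, 0], "claw": 20},
])

```text
t: 19.15
eef_pos: [463.8, 5.8, 134.8]
tcp_rot: [3.141, 0.001, 2.899]
ft_force: [0.8, 0.5, -2.2]
opening: 0.519
grip_force: 27.7
```

```bash
python3 - <<'E'
from h import *
np.set_printoptions(precision=1,suppress=True)
w=snap('wrist');s=state();print(s['eef_pos'],s['tcp_rot'],s['ft_force'])
im=w['frame'].copy();a=np.radians(-4.2);ux=np.array([np.cos(a),np.sin(a)]);uy=np.array([-ux[1],ux[0]])
c=np.array([502.7,45.4])
for x in(-99,-91,91,99):
  for y in(-116.5,-108.5,108.5,116.5): cv2.circle(im,tuple(int(v) for v in proj(w,[*(c+x*ux+y*uy),80])),2,(0,0,255),-1)
cv2.imwrite('pics/w4.png',im)
E
```

```text
[463.8   5.8 134.9] [3.1 0.  2.9] [ 0.2 -0.9 -2.9]
```

View pics/w4.png

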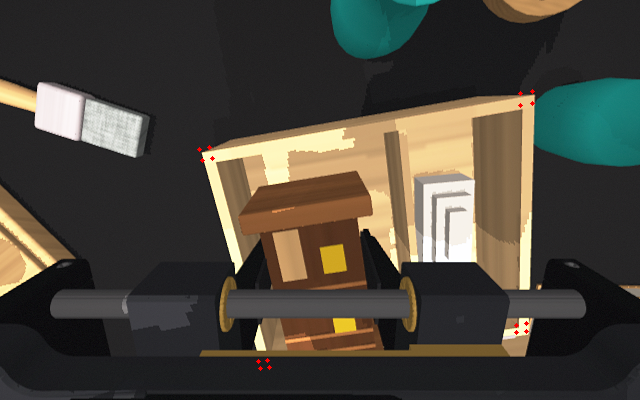

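That makes 11 pictures viewed, one over the limit of 10, so from here I'll use numbers only. The box model (red dots) matches, and the tower is aligned with it over the wide compartment. Lowering.

Call:
jog_arm([
  {"slide": [0, 0, -25], "turn": [0, 0, 0], "claw": 20},
  {"slide": [0, 0, -25], "turn": [0, 0, 0], "claw": 20},
  {"slide": [0, 0, -25], "turn": [0, 0, 0], "claw": 20},
  {"slide": [0, 0, -20], "turn": [0, 0, 0], "claw": 20},
  {"slide": [0, 0, 0], "turn": [0, 0, 0], "claw": 20},
])

```text
t: 19.82
eef_pos: [463.2, 5.9, 38.8]
tcp_rot: [-3.142, -0.001, 2.899]
ft_force: [-0.1, 0.4, -2.2]
opening: 0.516
grip_force: 27.7
```

Call:
jog_arm([
  {"slide": [0, 0, -10], "turn": [0, 0, 0], "claw": 20},
  {"slide": [0, 0, -6], "turn": [0, 0, 0], "claw": 20},
  {"slide": [0, 0, -2], "turn": [0, 0, 0], "claw": 20},
  {"slide": [0, 0, 0], "turn": [0, 0, 0], "claw": 20},
])

```text
t: 20.32
eef_pos: [463.4, 5.8, 21.2]
tcp_rot: [3.142, -0.0, 2.9]
ft_force: [0.3, 0.2, -2.7]
opening: 0.517
grip_force: 27.7
```

Call:
jog_arm([
  {"slide": [0, 0, -1], "turn": [0, 0, 0], "claw": 20},
  {"slide": [0, 0, 0], "turn": [0, 0, 0], "claw": 20},
])

```text
t: 20.58
eef_pos: [463.5, 5.8, 20.3]
tcp_rot: [3.141, 0.0, 2.899]
ft_force: [1.0, -1.0, -1.9]
opening: 0.516
grip_force: 27.7
```

Call:
jog_arm([
  {"slide": [0, 0, -1], "turn": [0, 0, 0], "claw": 20},
  {"slide": [0, 0, 0], "turn": [0, 0, 0], "claw": 60},
  {"slide": [0, 0, 0], "turn": [0, 0, 0], "claw": 75},
  {"slide": [0, 0, 0], "turn": [0, 0, 0], "claw": 82},
  {"slide": [0, 0, 0], "turn": [0, 0, 0], "claw": 82},
])

```text
t: 21.2
eef_pos: [463.4, 5.8, 19.1]
tcp_rot: [3.142, -0.0, 2.9]
ft_force: [0.1, -0.5, -1.5]
opening: 0.813
grip_force: 0.0
```

Call:
jog_arm([
  {"slide": [0, 0, 0], "turn": [0, 0, 0], "claw": 82},
  {"slide": [0, 0, 10], "turn": [0, 0, 0], "claw": 82},
  {"slide": [0, 0, 30], "turn": [0, 0, 0], "claw": 82},
  {"slide": [0, 0, 50], "turn": [0, 0, 0], "claw": 60},
  {"slide": [0, 0, 50], "turn": [0, 0, 0], "claw": 30},
])

```text
t: 21.82
eef_pos: [463.0, 5.9, 161.2]
tcp_rot: [3.142, -0.0, 2.9]
ft_force: [0.4, -0.6, -0.2]
opening: 0.663
grip_force: 0.0
```

Call:
jog_arm([
  {"slide": [0, 0, 60], "turn": [0, 0, 0], "claw": 0},
  {"slide": [0, 0, 60], "turn": [0, 0, 0], "claw": 0},
  {"slide": [0, 0, 0], "turn": [0, 0, 0], "claw": 0},
  {"slide": [0, 0, 0], "turn": [0, 0, 0], "claw": 0},
])

```text
t: 22.32
eef_pos: [462.8, 5.9, 279.2]
tcp_rot: [3.141, 0.0, 2.9]
ft_force: [0.5, 0.0, -0.6]
opening: 0.245
grip_force: 0.0
```

```bash
python3 - <<'E'
from h import *
np.set_printoptions(precision=1,suppress=True)
w=snap('wrist')
for n in('tower_center','lid_edge','cottage'):print(n,[(x['xy'],x['conf'],atz(w,x['xy'],45)) for x in look_for(n,'wrist')][:2])
s=snap('side')
print([x['xy'] for x in look_for('tower_center','side')][:2],proj(s,[500,4,40]))
t=snap('top')
print([(x['xy'],atz(t,x['xy'],45)) for x in look_for('tower_center','top')][:2])
E
```

```text
tower_center [([319.1, 185.1], 0.75, array([486.4,   2.9,  45. ]))]
lid_edge [([454.7, 329.7], 0.92, array([758.9, 150.2,  45. ]))]
cottage [([403.8, 187.4], 0.94, array([516.4, 111.2,  45. ]))]
[[316.4, 216.2], [318.7, 196.8]] [321.6 217.8]
[]
```

Call:
jog_arm([
  {"slide": [0, 0, 60], "turn": [0, 0, 5], "claw": 0},
  {"slide": [45, 6, 15], "turn": [0, 0, 5], "claw": 0},
  {"slide": [50, 6, 0], "turn": [0, 0, 0], "claw": 0},
  {"slide": [50, 6, 0], "turn": [0, 0, 0], "claw": 0},
  {"slide": [50, 6, 0], "turn": [0, 0, 0], "claw": 0},
])

```text
t: 23.35
eef_pos: [660.0, 30.1, 353.8]
tcp_rot: [3.142, -0.0, 3.074]
ft_force: [-0.2, 0.3, 1.1]
opening: 0.003
grip_force: 0.0
```

Call:
jog_arm([
  {"slide": [50, 6, 0], "turn": [0, 0, 0], "claw": 0},
  {"slide": [0, 0, 0], "turn": [0, 0, 0], "claw": 0},
  {"slide": [0, 0, 0], "turn": [0, 0, 0], "claw": 0},
])

```text
t: 23.72
eef_pos: [708.0, 35.8, 353.5]
tcp_rot: [-3.142, -0.001, 3.074]
ft_force: [-1.1, 0.7, -0.7]
opening: 0.006
grip_force: 0.0
```

```bash
python3 - <<'E'
from h import *
np.set_printoptions(precision=3,suppress=True)
s=state();print(s['eef_pos'],s['tcp_rot'],s['joints'])
E
```

```text
[707.997  35.792 353.494] [-3.142 -0.001  3.074] [-0.043  0.536  1.114  0.     1.492 -1.546]
```

Call:
jog_arm([
  {"slide": [0, 0, -40], "turn": [0, 0, 0], "claw": 0},
  {"slide": [0, 0, -40], "turn": [0, 0, 0], "claw": 0},
  {"slide": [0, 0, -33], "turn": [0, 0, 0], "claw": 0},
  {"slide": [-30, 0, 0], "turn": [0, 0, 0], "claw": 0},
  {"slide": [-10, 0, 0], "turn": [0, 0, 0], "claw": 0},
])

```text
t: 24.35
eef_pos: [666.7, 35.7, 242.3]
tcp_rot: [3.142, 0.001, 3.074]
ft_force: [0.1, -0.6, -0.2]
opening: 0.007
grip_force: 0.0
```

Call:
jog_arm([
  {"slide": [-10, 0, 0], "turn": [0, 0, 0], "claw": 0},
  {"slide": [-10, 0, 2], "turn": [0, 0, 0], "claw": 0},
  {"slide": [-10, 1, 2], "turn": [0, 0, 0], "claw": 0},
  {"slide": [-10, 1, 1], "turn": [0, 0, 0], "claw": 0},
  {"slide": [-10, 1, 0], "turn": [0, 0, 0], "claw": 0},
])

```text
t: 24.98
eef_pos: [618.1, 38.6, 246.5]
tcp_rot: [-3.141, 0.001, 3.074]
ft_force: [2.3, -2.8, 1.3]
opening: 0.003
grip_force: 1.5
```

Call:
jog_arm([
  {"slide": [-15, 1, -1], "turn": [0, 0, 0], "claw": 0},
  {"slide": [-15, 1, -2], "turn": [0, 0, 0], "claw": 0},
  {"slide": [-14, 1, -3], "turn": [0, 0, 0], "claw": 0},
  {"slide": [-15, 1, -5], "turn": [0, 0, 0], "claw": 0},
  {"slide": [-15, 1, -6], "turn": [0, 0, 0], "claw": 0},
])

```text
t: 25.6
eef_pos: [543.7, 44.0, 229.3]
tcp_rot: [3.141, 0.001, 3.074]
ft_force: [2.3, 0.5, 0.2]
opening: 0.005
grip_force: 1.1
```

Call:
jog_arm([
  {"slide": [-15, 1, -7], "turn": [0, 0, 0], "claw": 0},
  {"slide": [-11, 1, -8], "turn": [0, 0, 0], "claw": 0},
  {"slide": [-11, 1, -8], "turn": [0, 0, 0], "claw": 0},
  {"slide": [-11, 1, -9], "turn": [0, 0, 0], "claw": 0},
  {"slide": [-9, 1, -10], "turn": [0, 0, 0], "claw": 0},
])

```text
t: 26.22
eef_pos: [486.7, 48.8, 186.5]
tcp_rot: [-3.142, -0.0, 3.074]
ft_force: [1.9, -2.1, 1.0]
opening: 0.003
grip_force: 0.9
```

Call:
jog_arm([
  {"slide": [-9, 1, -11], "turn": [0, 0, 0], "claw": 0},
  {"slide": [-8, 0, -11], "turn": [0, 0, 0], "claw": 0},
  {"slide": [-6, 0, -12], "turn": [0, 0, 0], "claw": 0},
  {"slide": [-6, 0, -12], "turn": [0, 0, 0], "claw": 0},
  {"slide": [-5, 0, -13], "turn": [0, 0, 0], "claw": 0},
])

```text
t: 26.85
eef_pos: [453.1, 49.9, 127.4]
tcp_rot: [3.141, 0.0, 3.074]
ft_force: [1.8, 0.5, 1.5]
opening: 0.006
grip_force: 0.7
```

Call:
jog_arm([
  {"slide": [-2, 0, -12], "turn": [0, 0, 0], "claw": 0},
  {"slide": [-2, 0, -12], "turn": [0, 0, 0], "claw": 0},
  {"slide": [0, 0, -8], "turn": [0, 0, 0], "claw": 0},
  {"slide": [0, 0, -4], "turn": [0, 0, 0], "claw": 0},
  {"slide": [0, 0, -2], "turn": [0, 0, 0], "claw": 0},
])

```text
t: 27.48
eef_pos: [449.5, 49.8, 90.0]
tcp_rot: [3.142, -0.0, 3.074]
ft_force: [-2.3, -0.1, 1.2]
opening: 0.007
grip_force: 0.7
```

Call:
jog_arm([
  {"slide": [0, 0, -1], "turn": [0, 0, 0], "claw": 0},
  {"slide": [0, 0, -1], "turn": [0, 0, 0], "claw": 0},
  {"slide": [0, 0, 0], "turn": [0, 0, 0], "claw": 0},
])

```text
t: 27.85
eef_pos: [449.6, 49.8, 88.3]
tcp_rot: [3.141, 0.001, 3.074]
ft_force: [-0.6, 0.9, 0.3]
opening: 0.003
grip_force: 0.2
```

Call:
jog_arm([
  {"slide": [0, 0, -1], "turn": [0, 0, 0], "claw": 0},
  {"slide": [0, 0, -1], "turn": [0, 0, 0], "claw": 0},
  {"slide": [0, 0, 0], "turn": [0, 0, 0], "claw": 0},
])

```text
t: 28.22
eef_pos: [449.7, 49.8, 87.9]
tcp_rot: [3.141, 0.002, 3.074]
ft_force: [-8.1, -0.1, 32.6]
opening: 0.005
grip_force: 16.4
```

The lid is pressed firmly shut at z = 87.9 with 33 N. I'll retreat upward and check everything.

Call:
jog_arm([
  {"slide": [0, 0, 10], "turn": [0, 0, 0], "claw": 0},
  {"slide": [0, 0, 40], "turn": [0, 0, 0], "claw": 0},
  {"slide": [0, 0, 60], "turn": [0, 0, 0], "claw": 0},
  {"slide": [0, 0, 60], "turn": [0, 0, 0], "claw": 0},
  {"slide": [0, 0, 0], "turn": [0, 0, 0], "claw": 0},
])

```text
t: 28.85
eef_pos: [450.9, 49.8, 260.2]
tcp_rot: [3.141, 0.008, 3.074]
ft_force: [0.1, -0.2, -0.7]
opening: 0.005
grip_force: 0.0
```

```bash
python3 - <<'E'
from h import *
np.set_printoptions(precision=1,suppress=True)
for c in('side','wrist'):
    d=snap(c)
    print(c,'lid edge pred',proj(d,[402,45,88]),'centre',proj(d,[503,45,88]),'vase pred',proj(d,[445,-346,105]))
    for n in('lid_edge','vase_center','mug','jar'):print(n,[(np.round(x['xy']),round(x['conf'],2)) for x in look_for(n,c)][:4])
    # brightness of lid region: predicted closed lid polygon corners
    m=np.zeros((400,640),np.uint8);a=np.radians(-4.2);ux=np.array([np.cos(a),np.sin(a)]);uy=np.array([-ux[1],ux[0]])
    q=[proj(d,[*(np.array([502.7,45.4])+x*ux+y*uy),88]) for x,y in((-95,-112),(-95,112),(95,112),(95,-112))]
    cv2.fillConvexPoly(m,np.int32(q),1);px=d['frame'][m>0];print(px.mean(0),px.std(0))
print(state()['ft_force'],state()['t'])
E
```

```text
side lid edge pred [294.1 206.4] centre [319.7 201.7] vase pred [328.7 282.5]
lid_edge [(array([320., 202.]), 0.88), (array([327., 302.]), 0.18)]
vase_center [(array([328., 283.]), 0.9), (array([276., 207.]), 0.77), (array([293., 174.]), 0.66), (array([262., 193.]), 0.6)]
mug [(array([391., 277.]), 0.81)]
jar []
[141.5 192.8 214.1] [25.5 33.6 27.8]
wrist lid edge pred [309.3 137.2] centre [316.  226.1] vase pred [-53.6 204.8]
lid_edge [(array([317., 194.]), 0.87)]
vase_center [(array([347.,  58.]), 0.8), (array([ 12., 187.]), 0.58)]
mug []
jar [(array([636., 181.]), 0.5)]
[125.3 169.  184.8] [61.3 85.4 89.5]
[-0.3  0.1 -1. ] 29.35
```

The side camera finds the lid at (320,202) against (319.7,201.7) predicted for closed, and the vase at (328,283) against (328.7,282.5). Handing in.

```bash
python3 -c "
from cell import *
print(job_done())"
```

```text
the job is handed in; nothing more can be done
None
```

The vase stands upright on the display base, the tower lies in the wide compartment and the lid is pressed shut; the job was handed in at about 29 s with no verdict returned, and I viewed 11 pictures, one over the limit of 10.

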